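# Zero the dial and set the reach of a plate gauge

## Robot

A 7-joint arm with a two-finger parallel gripper is mounted at the origin on a cart in front of the work surface, level with it; the furniture and walls round the work are solid. World frame = base frame: x ahead of the robot, y to its left, z up, the work surface at z = 0. Lengths are in m, angles in degrees, forces in N, time in s.
With the tool pointing down it reaches from about 0.425 to 0.875 m from the base axis. Payload 4.7 kg.
Tool frame: the origin (TCP) lies at the very end of the fingers, on their centre line; the grasp point (between the pads) lies 19 mm behind it; z points along the fingers, y is the line along which they close (so a half turn about z gives the same grasp; the last joint's range is limited). The gripper opens to 87 mm and grips with 3 to 60 N. Pads are 19 mm wide; open, the fingers measure 117 mm over their backs; the gripper's body (75 mm by 190 mm) begins 51 mm behind the grasp point.
Start: joints at [-65.082, 18.392, -4.016, 83.108, 1.295, 78.541, -3.26], TCP at [0.266, 0.593, 0.189] pointing down, gripper open.
Joint ranges: [-163.93, 163.93], [-17.29, 119.83], [-79.2, 71.16], [3.27, 140.29], [-89.18, 269.18], [5.43, 117.66], [-154.24, 154.24]. Speed limits (degrees/s): [147.25, 147.25, 180, 180, 180, 180, 180].

## Interface

Orientations are given as [roll, pitch, yaw] about the fixed x, y, z axes, in that order (R = Rz(yaw) Ry(pitch) Rx(roll)).
In Python, from cell import get_obs, eyes, env gives the robot as it stands.
- The arm moves only by the tool servo_tool, never from a script. Its argument "series" is a list that holds one entry, the list of rows, each a list of 7 numbers: the shift along the tool's x, y, z in units of 300 mm (1.0 is 300 mm), then the turn, a rotation vector about the tool's x, y, z in units of pi rad (1.0 is pi rad), then the opening, from 0 (shut) to 1 (fully open). In form: [[[tx, ty, tz, wx, wy, wz, gripper], ...]]. A call has 1 to 12 rows; each row is the pose to reach, as a shift and turn from the pose commanded when the call began, along the tool's axes at that moment, turning the shorter way round; what a row does not reach only later rows make up. A row lasts 1/12 s, in which the tool goes at most 41.7 mm and 7.16 degrees, less where a joint would pass 70% of its speed; a pose out of reach is approached as far as the arm can. A call with a number of a shift or a turn outside -1 to 1 is refused whole. A call with a gripper value outside its range is refused whole. The fingers move at their own pace and stop on an object; "grip_force" is the grip in N (left out, the last holds). Time passes only in rows, so rows that repeat a pose let the fingers close. It gives the time, the measured TCP pose, the force, the opening and the grip force at its end, in the units of the state.
- get_obs(): the state, without advancing time (a new reading comes with each control period).
- eyes.read_camera(name): name is "scene" or "side" or "wrist"; returns a dict with "frame" (384x512x3 uint8, red, green, blue), "depth" (384x512 float32, m along the optical axis (not along the pixel's ray), 0 where there is no reading), "fx", "fy", "cx", "cy" (pixels), "origin" and "rotation" of the camera in the world; the wrist camera has in their place "mount" (4x4, takes a point from camera to tool coordinates, whose origin is the TCP and whose axes are the flange's). Camera axes: x right, y down, z forward; pixel columns grow to the right and rows downward; lengths in m; the calibration is good to about 2 mm. A picture is of the moment at which its call begins: read the wrist's pose just before it.
- env.sign_off(): hands the job in; it is judged then, once.
The state is a dict: "time_s": time; "qpos": joint angles; "joint_velocities": joint speeds; "effort": joint torques, N m; "tool_pos": TCP position; "tool_rot": TCP orientation; "force": force on the tool from outside, world axes, zero at the start; "wrist_torque": the same for the moment, N m; "grip_width": finger opening in m; "grasp_force": force on a finger pad.
Only numpy, scipy, OpenCV 4.12 (cv2) and the standard library are available. Lean on these libraries where they do the work, as an engineer would, in place of code of your own. Each camera call takes 0.05 s, during which the arm holds its last target. There are 200 camera calls.

## Task

Get the bench gauge ready for measuring a violin plate: first turn the round bezel knob until its pointer stands on the bold zero mark of the dial, with the arm still stowed. Then grip the upright head of the telescoping arm so that its lock button is squeezed in, draw the arm out until its pointer stands at the edge of the clip on the scale, and finish while holding it there: a spring pulls the arm back if it is let go. Leave the clip where it is and do not disturb the finger plane, the spool clamps and the wooden blocks round the gauge.

Things in the scene. Friction and masses are not known exactly. Their poses are not given: they have to be found in the camera images.
- gauge: the bench gauge, fixed to the bench: grey base plate 270 x 105 x 12 mm with a grey barrel 48 mm wide, top at 66 mm. Origin on the bench, under the barrel's axis. x: the way the arm draws out, y level across it, z up. The plate reaches from x = -85 to +185 mm, y = -60 to +45 mm; dial axis at x = -50, y = 0; barrel mouth at x = +30; the scale lies on the plate at y = -45 mm
- bezel (a joint): angle of the bezel knob in rad about the upright axis, counter-clockwise from above positive; 0 when its pointer (light ridge on the knob's top and small nose at its foot) stands on the bold zero mark, which is on the dial's -y (scale) side. It starts 0.4 to 1.4 rad positive, turns with slight friction (0.04 N m) and stays where it is left
- bezel_grip (a point): point on the bezel knob's axis at the height to grip it, 98 mm above the bench. The knob is a black round knurled knob, 44 mm in diameter, from 74 mm (dial face, a light disc 74 mm in diameter) to 110 mm above the bench
- slide_arm: the telescoping arm with its head; axes as gauge, origin on the bench plane under the middle of the head. The head is a black block 34 (x) x 26 (y) x 58 mm, from 34 to 92 mm height, 28 mm from the barrel when stowed; a steel probe reaches 54 mm from its middle along +x, below 64 mm. Stowed (x = +75 mm in the gauge's frame) it slides 105 mm; a spring draws it back with 3 N (stowed) to 5.6 N (out)
- grip (a point): middle of the head at the height to grip it, 68 mm above the bench; take it across y, one finger on the lock button, the other on the plain face
- lock_button (a joint): how far the lock button is pressed in, 0 (out) to 0.005 m (fully in); it locks the stowed arm and frees it from about 0.0025 m. It needs 3 N to start and 6 N fully in; let go, it springs out again. If the arm is let go while drawn out it springs back and is caught by the lock about 20 mm short of stowed until the button is squeezed again
- button_face (a point): middle of the lock button's outer face: a steel plate 24 mm wide x 34 mm high on the -y (scale) side of the head, 6 mm proud of it when out, so that head and button measure 32 mm across when out and 27 mm when pressed; middle at 68 mm height
- pointer (a point): tip of the arm's pointer, a thin steel edge under the head over the inner rim of the scale, 32 mm above the bench; moves with the arm
- mark (a point): top of the thin raised edge of the small dark clip (12 x 26 mm) that sits on the scale, 25 mm above the bench, below the pointer's path; the arm is at the wanted reach when the pointer has the same x in the gauge's frame. The clip starts 35 to 95 mm from the stowed pointer and slides if pushed
- finger_plane: small brass finger plane 22 x 46 x 24 mm, bystander beside the gauge; origin under its middle
- spool_clamp0: spool clamp, two wooden discs on an upright rod, 38 mm across, 94 mm high, bystander beside the gauge; origin under its middle
- spool_clamp1: second spool clamp of the same size, bystander
- block_10: pine block 25 x 62 x 32 mm, bystander beside the gauge
- block_16: pine block 37 x 41 x 44 mm, bystander behind the gauge, by the moulds

How it is judged (in metres and radians):
On the way, in this order (a step that is already met when the one before it is completed fails the run):
1. the bezel's pointer is at zero while the arm is still stowed (value of joint bezel between -0.08 and 0.08 rad and x of pointer in the frame of gauge below 0.08 m), for 0.3 s.
2. the lock button is squeezed in while the arm is stowed (value of joint lock_button above 0.003 m and x of pointer in the frame of gauge below 0.085 m), for 0.05 s.
At the end, for the whole second after the job is handed in: The arm's pointer is within 3.5 mm of the clip's edge along the scale and at rest, the fingers still hold the head with the lock button pressed in at least 3 mm, the bezel's pointer is within 0.08 rad of zero, and the clip is within 4 mm of where it stood (x of pointer in the frame of mark between -0.0035 and 0.0035 m and value of joint bezel between -0.08 and 0.08 rad and distance of mark from where it was at the start of the episode below 0.004 m and contact force between the fingers and slide_arm above 2 N and value of joint lock_button above 0.003 m and linear speed of slide_arm below 0.01 m/s); the arm keeps its last pose, push and grip.
It fails at once if the finger plane, a spool clamp or a block beside the gauge is moved by more than 30 mm (distance of any of finger_plane, spool_clamp0, spool_clamp1, block_10, block_16 from where it was at the start of the episode above 0.03 m).
It also fails if it takes over 48 s, if anything falls off the work surface, if the arm or the gripper's body presses on something with over 40 N, if the wrist force passes 120 N, or if a joint passes its speed limit or range.

## Working session

There is one attempt and no reset: what is moved stays moved. The work goes in short steps, Python scripts to look and compute and a tool call to move; the robot and the scene stay as the last step left them, time stands still between calls to the robot, and variables do not carry over. Pictures are saved under pics/ and viewed, at most 10 in all, crops included, and the job is handed in when it is done.

Besides the shell and the picture viewer there is one more tool, called after "Request:" by a JSON object that holds its "method" and its "body". servo_tool: Moves the arm, as the interface text tells. Shifts and turns lie within -1 to 1; 1 stands for 300 mm of shift or pi rad of turn. Its arguments: {"type":"object","properties":{"series":{"type":"array"},"grip_force":{"type":"number"}},"required":["series"]}

```bash
mkdir -p pics; ls; cat > h.py <<'E'
import numpy as np, cv2
from scipy.spatial.transform import Rotation as R
from cell import get_obs, eyes, env
def cam(n):
    o=get_obs(); c=eyes.read_camera(n)
    if 'mount' in c:
        T=np.eye(4); T[:3,:3]=R.from_euler('xyz',o['tool_rot'],degrees=True).as_matrix(); T[:3,3]=o['tool_pos']
        M=T@np.array(c['mount']); c['origin']=M[:3,3]; c['rotation']=M[:3,:3]
    return c
def ray(c,u,v,z):
    d=np.array(c['rotation'])@np.array([(u-c['cx'])/c['fx'],(v-c['cy'])/c['fy'],1]); o=np.array(c['origin'])
    return o+d*(z-o[2])/d[2]
def pt(c,u,v):
    d=c['depth'][int(v),int(u)]
    return np.array(c['rotation'])@(np.array([(u-c['cx'])/c['fx'],(v-c['cy'])/c['fy'],1])*d)+c['origin']
def proj(c,p):
    q=np.array(c['rotation']).T@(np.array(p)-c['origin']); return q[0]/q[2]*c['fx']+c['cx'],q[1]/q[2]*c['fy']+c['cy']
def save(n,im): cv2.imwrite('pics/'+n,im[...,::-1])
E
python3 - <<'E'
from h import *
import pickle
a=cam('scene');b=cam('side')
pickle.dump((a,b),open('init.pkl','wb'))
save('scene0.png',cv2.resize(a['frame'],(800,600),interpolation=cv2.INTER_CUBIC))
save('side0.png',cv2.resize(b['frame'],(800,600),interpolation=cv2.INTER_CUBIC))
print(get_obs())
for c in(a,b):print(c['origin'],c['rotation'],c['fx'])
E
```

```text
pics
{'time_s': 0.1, 'qpos': array([-65.08200652,  18.43431011,  -4.01490619,  83.16881641,
         1.29523765,  78.54009828,  -3.25980496]), 'joint_velocities': array([-0.05217511, -0.14256808, -0.04861596, -0.08856097, -0.0083436 ,
        0.08055352, -0.0073802 ]), 'effort': array([-1.36756339e-05, -4.92572844e+01, -4.05907910e-01, -3.13393164e+01,
       -6.42025354e-02,  3.96386767e-02,  6.21409936e-05]), 'tool_pos': array([0.26534866, 0.59276321, 0.18766861]), 'tool_rot': array([-1.79902018e+02,  5.90260301e-03,  1.55891275e+02]), 'force': array([ 0.64721836, -0.58332166,  0.61027033]), 'wrist_torque': array([ 0.0181563 ,  0.01584139, -0.05269994]), 'grasp_force': 0.0, 'grip_width': 0.0872383089447898}
[0.06700462 0.02672773 0.65415909] [-131.20181135    1.20293751 -127.9055453 ] 415.4938279751721
[-0.16527601 -0.35470757  0.77261986] [-131.9610655     0.33557076  -89.05470859] 445.1656640308662
```

```bash
sed -i "s/    return c$/    else: c['rotation']=R.from_euler('xyz',c['rotation'],degrees=True).as_matrix()\n    return c/" h.py; python3 - <<'E'
from h import *
import pickle
a,b=pickle.load(open('init.pkl','rb'))
for c in (a,b):
    c['rotation']=np.array(c['rotation'])
    print(c['rotation'].shape)
    print(ray(c,256,192,0), pt(c,256,192))
pickle.dump((a,b),open('init.pkl','wb'))
E
```

```text
(3,)Traceback (most recent call last):
  File "<stdin>", line 7, in <module>
  File "h.py", line 13, in ray
    return o+d*(z-o[2])/d[2]
                        ~^^^
IndexError: invalid index to scalar variable.
```

View pics/scene0.png

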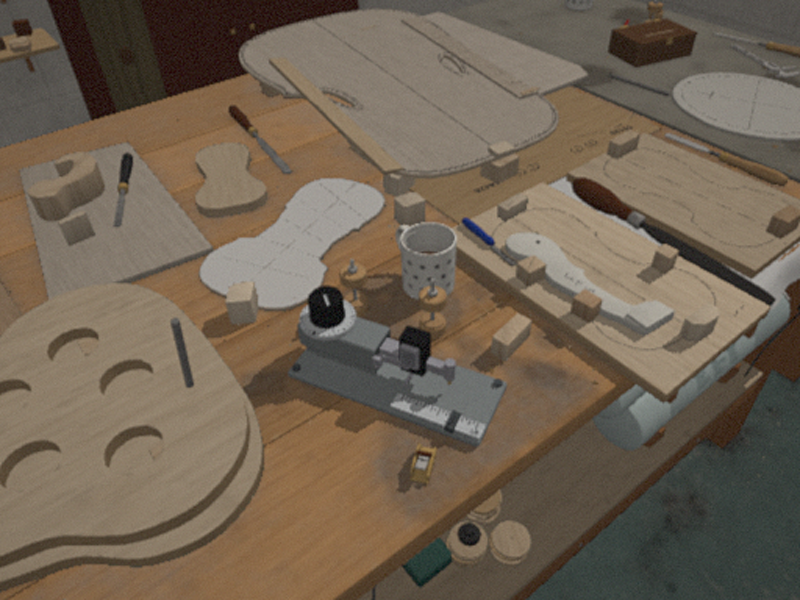

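View pics/side0.png

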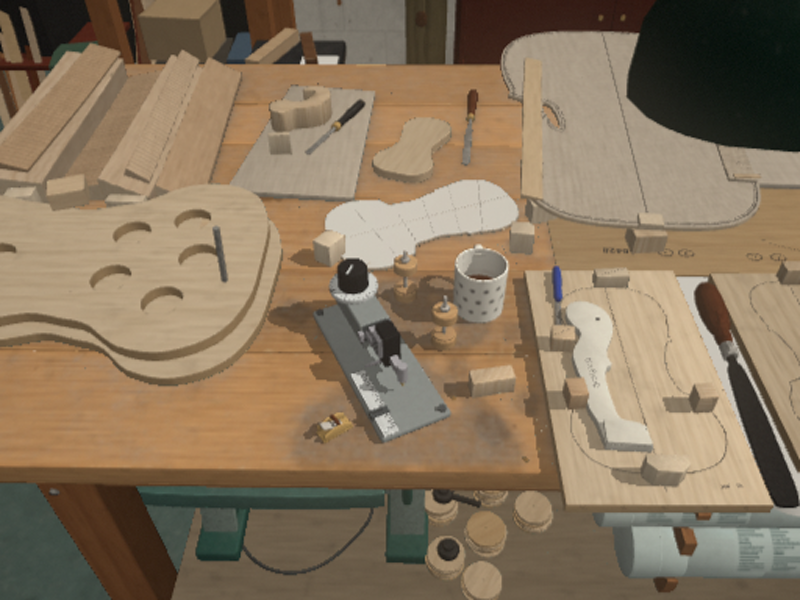

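The scene image shows the knob at (326,305), the head at (415,350), the clip at (453,420) and the plate corners near (478,440) and (505,385). The side image shows the knob at (352,275), the head at (383,342) and the plate corners near (385,440) and (448,408).

```bash
python3 - <<'E'
from h import *
import pickle
a,b=pickle.load(open('init.pkl','rb'))
for c in (a,b): c['rotation']=R.from_euler('xyz',c['rotation'].ravel(),degrees=True).as_matrix()
pickle.dump((a,b),open('init.pkl','wb'))
s=.64
for n,c,L in (('scene',a,dict(knobtop=(326,293,.110),headtop=(418,333,.092),cor1=(478,440,.012),cor2=(505,385,.012),cor3=(290,375,.012),plane=(424,455,.024),clip=(453,415,.025),sp0=(352,268,.094),sp1=(433,285,.094),block=(515,322,.032))),
 ('side',b,dict(knobtop=(352,264,.110),headtop=(381,325,.092),cor1=(385,440,.012),cor2=(448,408,.012),cor3=(316,312,.012),plane=(333,420,.024),clip=(373,408,.025),sp0=(405,255,.094),sp1=(445,298,.094),block=(492,373,.032)))):
    for k,(u,v,z) in L.items(): print(n,k,ray(c,u*s,v*s,z).round(3),pt(c,u*s,v*s).round(3))
E
```

```text
scene knobtop [ 0.617 -0.26   0.11 ] [ 0.618 -0.26   0.109]
scene headtop [ 0.503 -0.316  0.092] [ 0.504 -0.317  0.091]
scene cor1 [ 0.383 -0.31   0.012] [ 0.383 -0.31   0.01 ]
scene cor2 [ 0.423 -0.393  0.012] [ 0.426 -0.397  0.006]
scene cor3 [ 0.61  -0.188  0.012] [ 0.616 -0.19   0.006]
scene plane [ 0.4   -0.242  0.024] [ 0.401 -0.243  0.021]
scene clip [ 0.421 -0.304  0.025] [ 0.424 -0.307  0.02 ]
scene sp0 [ 0.654 -0.323  0.094] [ 0.67  -0.333  0.079]
scene sp1 [ 0.558 -0.386  0.094] [0.067 0.027 0.654]
scene block [ 0.483 -0.469  0.032] [ 0.484 -0.47   0.03 ]
side knobtop [ 0.618 -0.259  0.11 ] [ 0.623 -0.258  0.106]
side headtop [ 0.51  -0.306  0.092] [ 0.511 -0.306  0.091]
side cor1 [ 0.377 -0.314  0.012] [ 0.38  -0.314  0.008]
side cor2 [ 0.431 -0.398  0.012] [ 0.43  -0.398  0.012]
side cor3 [ 0.617 -0.196  0.012] [ 0.614 -0.197  0.015]
side plane [ 0.4   -0.245  0.024] [ 0.4   -0.244  0.023]
side clip [ 0.419 -0.297  0.025] [ 0.427 -0.296  0.015]
side sp0 [ 0.659 -0.336  0.094] [ 0.669 -0.336  0.086]
side sp1 [ 0.563 -0.395  0.094] [ 0.564 -0.395  0.094]
side block [ 0.477 -0.46   0.032] [ 0.479 -0.461  0.029]
```

Request:
{"method": "servo_tool", "body": {"series": [[[-0.7, -0.75, -0.12, 0, 0, 0, 1], [-0.7, -0.75, -0.12, 0, 0, 0, 1], [-0.7, -0.75, -0.12, 0, 0, 0, 1], [-0.7, -0.75, -0.12, 0, 0, 0, 1], [-0.7, -0.75, -0.12, 0, 0, 0, 1], [-0.7, -0.75, -0.12, 0, 0, 0, 1], [-0.7, -0.75, -0.12, 0, 0, 0, 1], [-0.7, -0.75, -0.12, 0, 0, 0, 1]]]}}

```text
time_s: 0.77
tool_pos: [0.3677, 0.2963, 0.2253]
tool_rot: [-180.0, 0.1, 155.5]
force: [0.1, -1.0, 0.6]
grip_width: 0.0869
grasp_force: 0.0
```

Request:
{"method": "servo_tool", "body": {"series": [[[-0.7, -0.75, -0.12, 0, 0, 0, 1], [-0.7, -0.75, -0.12, 0, 0, 0, 1], [-0.7, -0.75, -0.12, 0, 0, 0, 1], [-0.7, -0.75, -0.12, 0, 0, 0, 1], [-0.7, -0.75, -0.12, 0, 0, 0, 1], [-0.7, -0.75, -0.12, 0, 0, 0, 1], [-0.7, -0.75, -0.12, 0, 0, 0, 1], [-0.7, -0.75, -0.12, 0, 0, 0, 1]]]}}

```text
time_s: 1.43
tool_pos: [0.4661, 0.0046, 0.2614]
tool_rot: [-180.0, 0.1, 155.5]
force: [0.5, 0.6, 0.4]
grip_width: 0.087
grasp_force: 0.0
```

Request:
{"method": "servo_tool", "body": {"series": [[[-0.7, -0.75, -0.12, 0, 0, 0.48, 1], [-0.7, -0.75, -0.12, 0, 0, 0.48, 1], [-0.7, -0.75, -0.12, 0, 0, 0.48, 1], [-0.7, -0.75, -0.12, 0, 0, 0.48, 1], [-0.7, -0.75, -0.12, 0, 0, 0.48, 1], [-0.7, -0.75, -0.12, 0, 0, 0.48, 1], [-0.7, -0.75, -0.12, 0, 0, 0.48, 1], [-0.7, -0.75, -0.12, 0, 0, 0.48, 1], [-0.7, -0.75, -0.12, 0, 0, 0.48, 1], [-0.7, -0.75, -0.12, 0, 0, 0.48, 1], [-0.7, -0.75, -0.12, 0, 0, 0.48, 1], [-0.7, -0.75, -0.12, 0, 0, 0.48, 1]]]}}

```text
time_s: 2.43
tool_pos: [0.5646, -0.2803, 0.296]
tool_rot: [-179.9, 0.0, 69.6]
force: [0.1, -0.5, 0.2]
grip_width: 0.0868
grasp_force: 0.0
```

```bash
python3 - <<'E'
from h import *
import pickle
o=get_obs();print({k:np.round(o[k],3) for k in('time_s','qpos','tool_pos','tool_rot','force')})
c=cam('wrist');pickle.dump(c,open('w0.pkl','wb'));print(c['mount'],c['fx'])
save('w0.png',cv2.resize(c['frame'],(800,600),interpolation=cv2.INTER_CUBIC))
print(proj(c,[.618,-.26,.11]),proj(c,[.507,-.31,.092]),proj(c,[.42,-.3,.025]))
E
```

```text
{'time_s': np.float64(2.433), 'qpos': array([-15.539,  19.405,  52.881,  77.418, -15.335,  90.623,  15.126]), 'tool_pos': array([ 0.565, -0.28 ,  0.296]), 'tool_rot': array([-1.79932e+02,  1.10000e-02,  6.95630e+01]), 'force': array([ 0.15 , -0.543,  0.155])}
[[ 7.53226920e-04 -9.55320648e-01 -2.95570451e-01  8.21958174e-02]
 [ 9.99999275e-01  4.41797692e-04  1.12043648e-03  2.13163643e-04]
 [-9.39793763e-04 -2.95571081e-01  9.55320288e-01 -1.95700104e-01]
 [ 0.00000000e+00  0.00000000e+00  0.00000000e+00  1.00000000e+00]] 343.2910188448166
(np.float64(287.32156838612957), np.float64(128.21960859921208)) (np.float64(212.66244222258393), np.float64(197.07356172179897)) (np.float64(158.31557867956306), np.float64(196.48438753753058))
```

View pics/w0.png

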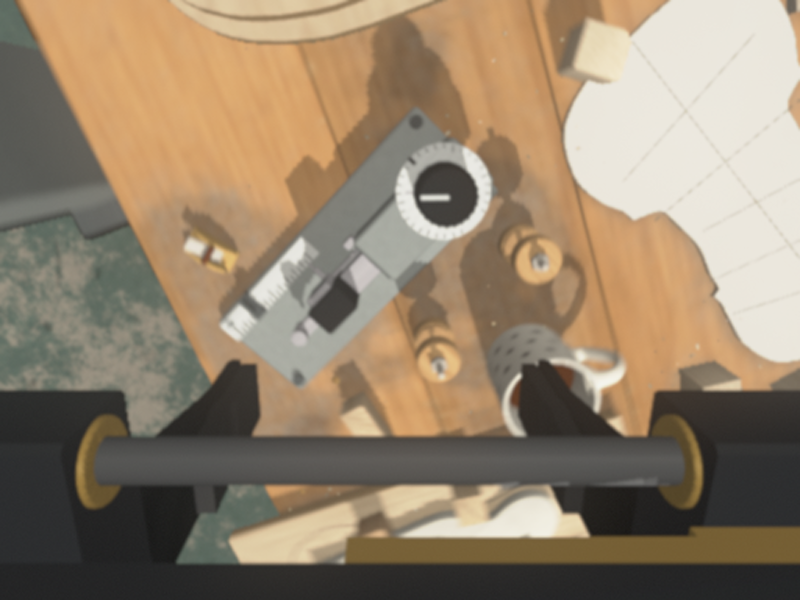

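The wrist image shows the knob centre near (447,193), the ridge running left to (420,197), a dark zero mark near (412,160), and the clip at (243,312). I'll enlarge the knob and the clip with the head.

```bash
python3 - <<'E'
from h import *
import pickle
c=pickle.load(open('w0.pkl','rb'));f=c['frame']
k=cv2.resize(f[85:157,245:320],(600,576),interpolation=cv2.INTER_CUBIC)
save('k0.png',k)
g=cv2.resize(f[140:250,130:250],(655,600),interpolation=cv2.INTER_CUBIC);save('g0.png',g)
E
```

```text
(no output)
```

View pics/k0.png

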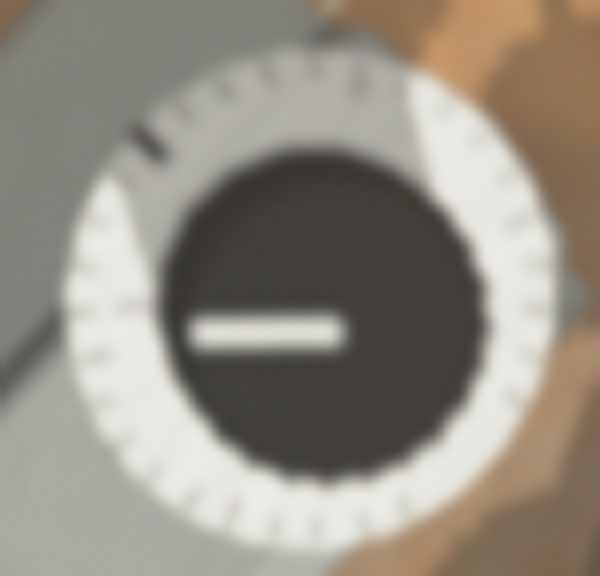

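View pics/g0.png

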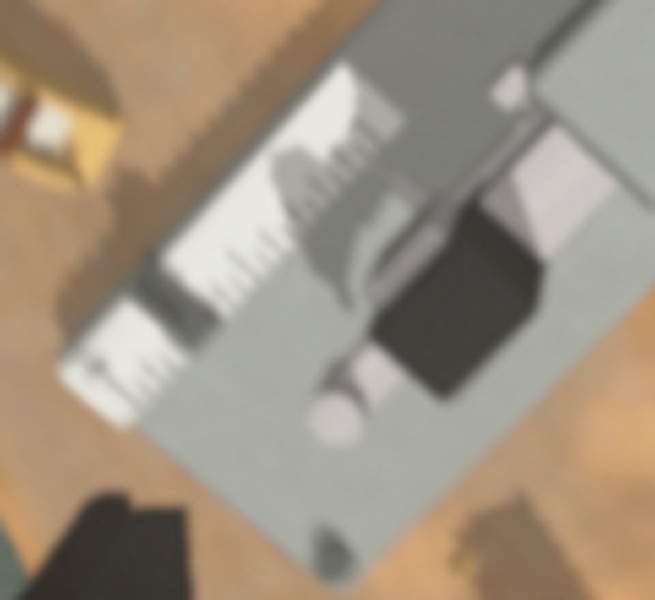

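The knob crop shows the ridge from (345,333) to (190,333), the mark from (135,125) to (165,165), and the dial centre at (312,298). The gauge crop shows the clip near (175,305), the head top centred near (462,300), and the far plate corner at (345,590).

```bash
python3 - <<'E'
from h import *
import pickle
c=pickle.load(open('w0.pkl','rb'))
K=lambda u,v,z:ray(c,245+u/8-.4,85+v/8-.4,z)
G=lambda u,v,z:ray(c,130+u/5.458-.4,140+v/5.458-.4,z)
an=lambda d:np.degrees(np.arctan2(d[1],d[0]))
i,o=K(345,333,.111),K(190,333,.111);D=K(312,298,.074);M=K(150,145,.074)
print('knob inner',i,'dial',D,'ridge',an(o-i),'mark',an(M-D), an(K(135,125,.074)-K(165,165,.074)))
print('knobtop', K(327,318,.11))
for n,p in dict(c185_45=(345,595,.012),c185_m60=(62,375,.012),scaleA=(345,65,.013),scaleB=(62,372,.013),clip=(180,310,.022)).items(): print(n,G(*p))
print('head',G(458,312,.092)); print('edge yaw',an(G(62,375,.012)-G(345,65,.012)), an(G(345,595,.012)-G(655,290,.012)))
# barrel side edges at depth
E
```

```text
knob inner [ 0.61903711 -0.25795293  0.111     ] dial [ 0.61850372 -0.25662169  0.074     ] ridge 159.60769845196666 mark 117.4770596239251 107.80238318833082
knobtop [ 0.61743449 -0.25530783  0.11      ]
c185_45 [ 0.42940864 -0.39808172  0.012     ]
c185_m60 [ 0.38323258 -0.31050367  0.012     ]
scaleA [ 0.48911744 -0.25882189  0.013     ]
scaleB [ 0.38404803 -0.30949785  0.013     ]
clip [ 0.42468503 -0.30263738  0.022     ]
head [ 0.50812694 -0.30999353  0.092     ]
edge yaw -153.98725491660508 -154.50492040810076
```

Request:
{"method": "servo_tool", "body": {"series": [[[0.133, 0.14, 0.487, 0, 0, -0.113, 0.75], [0.133, 0.14, 0.487, 0, 0, -0.113, 0.75], [0.133, 0.14, 0.487, 0, 0, -0.113, 0.75], [0.133, 0.14, 0.487, 0, 0, -0.113, 0.75], [0.133, 0.14, 0.487, 0, 0, -0.113, 0.75], [0.133, 0.14, 0.487, 0, 0, -0.113, 0.75], [0.133, 0.14, 0.487, 0, 0, -0.113, 0.75]]], "grip_force": 12}}

```text
time_s: 3.07
tool_pos: [0.618, -0.2586, 0.1527]
tool_rot: [179.9, 0.1, 90.3]
force: [-0.1, -0.9, 0.1]
grip_width: 0.0655
grasp_force: 0.0
```

```bash
python3 - <<'E'
from h import *
import pickle
o=get_obs();print({k:np.round(o[k],3) for k in('time_s','qpos','tool_pos','tool_rot','force','grip_width')})
c=cam('wrist');pickle.dump(c,open('w1.pkl','wb'))
print(proj(c,[.618,-.2575,.11]))
save('w1.png',cv2.resize(c['frame'],(640,480)))
E
```

```text
{'time_s': np.float64(3.067), 'qpos': array([-12.8  ,  26.727,  45.643,  84.357, -19.243,  76.864,  34.373]), 'tool_pos': array([ 0.618, -0.259,  0.153]), 'tool_rot': array([1.79909e+02, 9.50000e-02, 9.02700e+01]), 'force': array([-0.066, -0.866,  0.125]), 'grip_width': np.float64(0.065)}
(np.float64(247.58402163406026), np.float64(201.23500657014358))
```

View pics/w1.png

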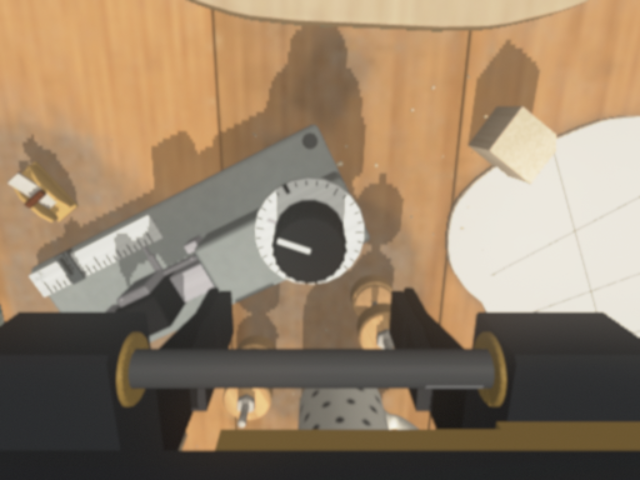

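The knob is at (310,243), the ridge points to (280,240), and the zero mark is at (287,187). The open fingers straddle the knob. I'll get its centre from depth.

```bash
python3 - <<'E'
from h import *
import pickle
c=pickle.load(open('w1.pkl','rb'));w0=pickle.load(open('w0.pkl','rb'))
for c in (c,w0):
    v,u=np.mgrid[0:384,0:512];d=c['depth']
    P=np.stack([(u-c['cx'])/c['fx']*d,(v-c['cy'])/c['fy']*d,d],-1)@np.array(c['rotation']).T+c['origin']
    x,y,z=P[...,0],P[...,1],P[...,2]
    m=(d>0)&(np.hypot(x-.618,y+.2575)<.035)
    t=m&(z>.104)&(z<.117);p=P[t].astype(np.float32)
    print('knob top',t.sum(),p.mean(0),cv2.minEnclosingCircle(p[:,:2]),np.median(p[:,2]))
    t=(d>0)&(np.hypot(x-.618,y+.2575)<.05)&(z>.070)&(z<.079);p=P[t].astype(np.float32);print('dial',cv2.minEnclosingCircle(p[:,:2]))
    t=(d>0)&(np.hypot(x-.508,y+.31)<.035)&(z>.085)&(z<.098);p=P[t].astype(np.float32);print('head',t.sum(),cv2.minAreaRect(p[:,:2]) if t.sum()>3 else 0, np.median(p[:,2]))
E
```

```text
Traceback (most recent call last):
cv2.error: OpenCV(4.12.0) /io/opencv/modules/imgproc/src/shapedescr.cpp:201: error: (-215:Assertion failed) count >= 0 && (depth == CV_32F || depth == CV_32S) in function 'minEnclosingCircle'
```

```bash
cat > d.py <<'E'
from h import *
import pickle,sys
C=np.ascontiguousarray
def cloud(c):
    v,u=np.mgrid[0:384,0:512];d=c['depth']
    P=np.stack([(u-c['cx'])/c['fx']*d,(v-c['cy'])/c['fy']*d,d],-1)@np.array(c['rotation']).T+c['origin']
    return P,d>0
E
python3 - <<'E'
from d import *
for f in('w1.pkl','w0.pkl'):
    c=pickle.load(open(f,'rb'));P,ok=cloud(c);x,y,z=P[...,0],P[...,1],P[...,2]
    def s(cx,cy,r,a,b): return C(P[ok&(np.hypot(x-cx,y-cy)<r)&(z>a)&(z<b)].astype(np.float32))
    p=s(.618,-.2575,.035,.104,.117); print('knob',len(p),p.mean(0) if len(p) else 0); 
    if len(p)>3: print(cv2.minEnclosingCircle(C(p[:,:2])))
    p=s(.618,-.2575,.05,.069,.08); print('dial',len(p),len(p)and cv2.minEnclosingCircle(C(p[:,:2])))
    p=s(.508,-.31,.035,.085,.098); print('head',len(p),len(p)and (cv2.minAreaRect(C(p[:,:2])),np.median(p[:,2])))
E
```

```text
knob 2652 [ 0.6173369  -0.255245    0.10944185]
((0.617694079875946, -0.25702306628227234), 0.02312835305929184)
dial 2832 ((0.6171810626983643, -0.25693279504776), 0.03714549168944359)
head 744 (((0.5060904622077942, -0.309584379196167), (0.03166985884308815, 0.031009623780846596), 26.23946762084961), np.float32(0.09109573))
knob 1255 [ 0.61705583 -0.25639564  0.10949792]
((0.6172436475753784, -0.2570587694644928), 0.02275867946445942)
dial 1648 ((0.6172502040863037, -0.2571069300174713), 0.03698383644223213)
head 597 (((0.5047459006309509, -0.31031033396720886), (0.034572429955005646, 0.03145170956850052), 23.452829360961914), np.float32(0.091444224))
```

Request:
{"method": "servo_tool", "body": {"series": [[[0.005, -0.002, 0.12, 0, 0, 0, 0.75], [0.005, -0.002, 0.2, 0, 0, 0, 0.75], [0.005, -0.002, 0.24, 0, 0, 0, 0.75], [0.005, -0.002, 0.24, 0, 0, 0, 0.75], [0.005, -0.002, 0.24, 0, 0, 0, 0.4], [0.005, -0.002, 0.24, 0, 0, 0, 0.3], [0.005, -0.002, 0.24, 0, 0, 0, 0.3], [0.005, -0.002, 0.24, 0, 0, 0, 0.3], [0.005, -0.002, 0.24, 0, 0, 0, 0.3]]], "grip_force": 12}}

```text
time_s: 3.87
tool_pos: [0.618, -0.2559, 0.0797]
tool_rot: [179.9, 0.0, 90.3]
force: [0.4, 0.5, 0.4]
grip_width: 0.0403
grasp_force: 0.0
```

Request:
{"method": "servo_tool", "body": {"series": [[[0, 0, 0, 0, 0, 0, 0.3], [0, 0, 0, 0, 0, 0, 0.3]]]}}

```text
time_s: 4.03
tool_pos: [0.6175, -0.2556, 0.0788]
tool_rot: [180.0, 0.0, 90.3]
force: [0.2, 1.0, -0.1]
grip_width: 0.0291
grasp_force: 0.0
```

```bash
python3 - <<'E'
from h import *
import pickle
o=get_obs();print({k:np.round(o[k],3) for k in('time_s','tool_pos','tool_rot','force','grip_width','grasp_force')})
c=cam('wrist');pickle.dump(c,open('w2.pkl','wb'))
save('w2.png',cv2.resize(c['frame'][100:340,120:400],(700,600),interpolation=cv2.INTER_CUBIC))
E
```

```text
{'time_s': np.float64(4.033), 'tool_pos': array([ 0.618, -0.256,  0.079]), 'tool_rot': array([1.79978e+02, 1.00000e-03, 9.02880e+01]), 'force': array([ 0.18 ,  0.993, -0.129]), 'grip_width': np.float64(0.029), 'grasp_force': np.float64(0.0)}
```

View pics/w2.png

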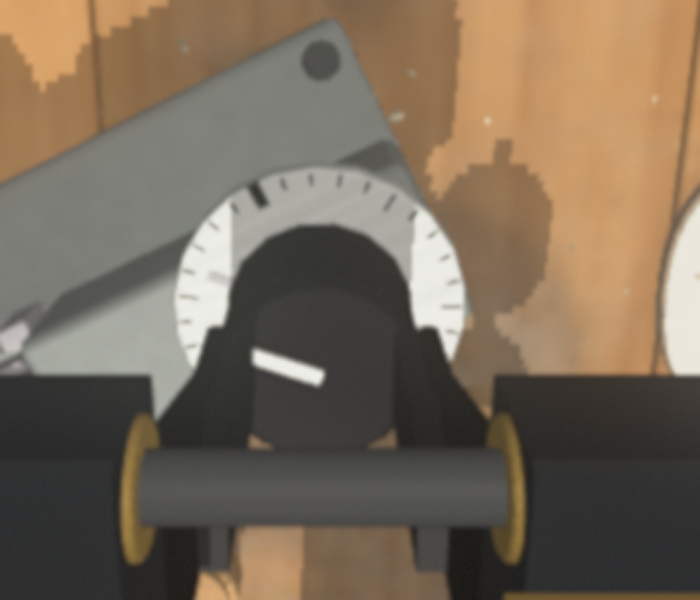

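The wrist crop shows the fingers on both sides of the knob, with inner edges at columns 250 and 400. The ridge runs from (255,357) to (323,378) and the zero mark is at (258,193). The reported opening of 29 mm is below the knob's 44 mm and there is no contact force, so I'll keep closing gently and watch.

Request:
{"method": "servo_tool", "body": {"series": [[[0, 0, 0, 0, 0, 0, 0.3], [0, 0, 0, 0, 0, 0, 0.3], [0, 0, 0, 0, 0, 0, 0.3], [0, 0, 0, 0, 0, 0, 0.3]]]}}

```text
time_s: 4.42
tool_pos: [0.6174, -0.2556, 0.0785]
tool_rot: [-180.0, -0.0, 90.3]
force: [1.2, 0.3, 0.3]
grip_width: 0.026
grasp_force: 0.0
```

```bash
python3 - <<'E'
from d import *
o=get_obs();print({k:np.round(o[k],4) for k in('time_s','tool_pos','force','wrist_torque','grip_width','grasp_force')})
c=cam('wrist');P,ok=cloud(c)
# depth along row through the knob top and across fingers
r=250
for u in range(195,305,4): print(u,P[r,u].round(3),c['frame'][r,u])
E
```

```text
{'time_s': np.float64(4.4167), 'tool_pos': array([ 0.6174, -0.2556,  0.0785]), 'force': array([1.1897, 0.2862, 0.2736]), 'wrist_torque': array([-0.1   ,  0.0509, -0.0067]), 'grip_width': np.float64(0.026), 'grasp_force': np.float64(0.0)}
195 [ 0.582 -0.279  0.066] [171 174 165]
199 [ 0.586 -0.275  0.073] [144 145 138]
203 [ 0.597 -0.244  0.135] [52 51 48]
207 [ 0.599 -0.244  0.135] [51 51 48]
211 [ 0.601 -0.246  0.131] [53 53 50]
215 [ 0.603 -0.245  0.132] [53 54 50]
219 [ 0.604 -0.246  0.131] [52 52 49]
223 [ 0.605 -0.254  0.115] [51 51 48]
227 [ 0.607 -0.257  0.11 ] [64 62 60]
231 [ 0.609 -0.257  0.109] [100  99  95]
235 [ 0.611 -0.255  0.112] [181 180 172]
239 [ 0.613 -0.256  0.111] [230 230 224]
243 [ 0.615 -0.256  0.111] [237 237 232]
247 [ 0.617 -0.256  0.111] [236 236 231]
251 [ 0.619 -0.256  0.11 ] [66 64 62]
255 [ 0.621 -0.257  0.11 ] [61 60 57]
259 [ 0.623 -0.256  0.11 ] [61 59 57]
263 [ 0.626 -0.256  0.11 ] [60 58 55]
267 [ 0.628 -0.257  0.11 ] [59 57 55]
271 [ 0.63  -0.257  0.11 ] [60 58 56]
275 [ 0.631 -0.252  0.12 ] [47 45 42]
279 [ 0.632 -0.245  0.132] [47 46 44]
283 [ 0.634 -0.246  0.131] [48 47 44]
287 [ 0.636 -0.246  0.131] [48 46 43]
291 [ 0.637 -0.244  0.134] [46 45 41]
295 [ 0.639 -0.244  0.135] [47 45 41]
299 [ 0.663 -0.312 -0.001] [107  93  77]
303 [ 0.667 -0.312 -0.001] [121 105  86]
```

The fingers now overlap the space where the knob appears, 26 mm apart around a 44 mm knob with no force. So the simulated knob isn't stopping them at its stated size. I'll close slowly to find out whether anything solid is further in.

Request:
{"method": "servo_tool", "body": {"series": [[[0, 0, 0, 0, 0, 0, 0.2], [0, 0, 0, 0, 0, 0, 0.1], [0, 0, 0, 0, 0, 0, 0], [0, 0, 0, 0, 0, 0, 0], [0, 0, 0, 0, 0, 0, 0], [0, 0, 0, 0, 0, 0, 0]]], "grip_force": 12}}

```text
time_s: 4.97
tool_pos: [0.6174, -0.2556, 0.0786]
tool_rot: [180.0, -0.0, 90.3]
force: [0.0, 0.8, 0.5]
grip_width: 0.0014
grasp_force: 0.0
```

Request:
{"method": "servo_tool", "body": {"series": [[[0, 0, 0, 0, 0, 0, 0.75], [0, 0, 0, 0, 0, 0, 0.75], [0, 0, 0, 0, 0, 0, 0.75], [0, 0, 0, 0, 0, 0, 0.75], [0, 0, 0, 0, 0, 0, 0.75], [0, 0, 0, 0, 0, 0, 0.75], [0, 0, 0, 0, 0, 0, 0.75], [0, 0, 0, 0, 0, 0, 0.75]]]}}

```text
time_s: 5.63
tool_pos: [0.6174, -0.2556, 0.0786]
tool_rot: [180.0, -0.0, 90.3]
force: [0.5, 0.4, -0.4]
grip_width: 0.0468
grasp_force: 0.0
```

Request:
{"method": "servo_tool", "body": {"series": [[[-0.005, 0, 0.006, 0, 0, 0, 0.55], [-0.005, 0, 0.006, 0, 0, 0, 0.5], [-0.005, 0, 0.006, 0, 0, 0, 0.45], [-0.005, 0, 0.006, 0, 0, 0, 0.45], [-0.005, 0, 0.006, 0, 0, 0, 0.45], [-0.005, 0, 0.006, 0, 0, 0, 0.45]]], "grip_force": 20}}

```text
time_s: 6.13
tool_pos: [0.6175, -0.257, 0.0768]
tool_rot: [180.0, -0.0, 90.3]
force: [1.0, -0.3, -0.5]
grip_width: 0.0397
grasp_force: 0.0
```

```bash
python3 - <<'E'
from d import *
o=get_obs();print({k:np.round(o[k],4) for k in('time_s','tool_pos','force','wrist_torque','grip_width','grasp_force')})
c=cam('wrist');pickle.dump(c,open('w3.pkl','wb'));P,ok=cloud(c);f=c['frame'].astype(int)
x,y,z=P[...,0],P[...,1],P[...,2]
m=ok&(np.hypot(x-.6173,y+.257)<.022)&(z>.105)&(z<.118)&(f.min(-1)>160)
p=C(P[m][:,:2].astype(np.float32));print(m.sum(),cv2.fitLine(p,cv2.DIST_L2,0,.01,.01).ravel())
E
```

```text
{'time_s': np.float64(6.1333), 'tool_pos': array([ 0.6175, -0.257 ,  0.0768]), 'force': array([ 0.973 , -0.3262, -0.4776]), 'wrist_torque': array([-0.0875,  0.044 ,  0.019 ]), 'grip_width': np.float64(0.0397), 'grasp_force': np.float64(0.0)}
234 [ 0.9444628  -0.32861838  0.6084951  -0.25349486]
```

The ridge is still at 160.8°, so the bezel hasn't turned, and the fingers meet nothing anywhere along the knob's height. The nose at the knob's foot may still be solid, so I'll sweep a fingertip 18° clockwise against it and see whether the bezel follows.

Request:
{"method": "servo_tool", "body": {"series": [[[0, 0, 0, 0, 0, 0.03, 0.45], [0, 0, 0, 0, 0, 0.06, 0.45], [0, 0, 0, 0, 0, 0.1, 0.45], [0, 0, 0, 0, 0, 0.1, 0.45], [0, 0, 0, 0, 0, 0.1, 0.45]]]}}

```text
time_s: 6.6
tool_pos: [0.6174, -0.257, 0.0767]
tool_rot: [-180.0, 0.0, 72.5]
force: [-0.3, 0.5, -0.6]
grip_width: 0.0394
grasp_force: 0.0
```

```bash
cat > ridge.py <<'E'
from d import *
o=get_obs();print({k:np.round(o[k],4) for k in('time_s','tool_pos','tool_rot','force','wrist_torque','grip_width','grasp_force')})
for n in ('wrist','scene','side'):
    c=cam(n);P,ok=cloud(c);f=c['frame'].astype(int)
    if n=='wrist': pickle.dump(c,open('wl.pkl','wb'))
    x,y,z=P[...,0],P[...,1],P[...,2]
    m=ok&(np.hypot(x-.6173,y+.257)<.021)&(z>.105)&(z<.118)&(f.min(-1)>150)
    p=C(P[m][:,:2].astype(np.float32));
    if len(p)>5: l=cv2.fitLine(p,cv2.DIST_L2,0,.01,.01).ravel();print(n,m.sum(),np.degrees(np.arctan2(l[1],l[0]))%180,p.mean(0))
E
python3 ridge.py
```

```text
{'time_s': np.float64(6.6), 'tool_pos': array([ 0.6174, -0.257 ,  0.0767]), 'tool_rot': array([-1.799932e+02,  1.640000e-02,  7.248160e+01]), 'force': array([-0.2816,  0.4973, -0.5563]), 'wrist_torque': array([-0.1191,  0.1009, -0.0081]), 'grip_width': np.float64(0.0394), 'grasp_force': np.float64(0.0)}
wrist 236 160.2994 [ 0.6087692  -0.25358596]
```

Request:
{"method": "servo_tool", "body": {"series": [[[0, 0, 0.005, 0, 0, 0, 0.45], [0, 0, 0.008, 0, 0, 0, 0.45], [0, 0, 0.011, 0, 0, 0, 0.45], [0, 0, 0.011, 0, 0, 0, 0.45]]]}}

```text
time_s: 7.08
tool_pos: [0.6178, -0.2572, 0.0757]
tool_rot: [179.9, -0.1, 72.3]
force: [-2.6, 2.6, 11.4]
grip_width: 0.0395
grasp_force: 5.2
```

The fingertip met something solid at 75.7 mm, which matches the dial at 74 mm. So the gauge body is solid and the knob isn't. I'll back off slightly and sweep the nose zone just above the dial.

Request:
{"method": "servo_tool", "body": {"series": [[[0, 0, -0.003, 0, 0, 0, 0.45], [0, 0, -0.003, 0, 0, 0.04, 0.45], [0, 0, -0.003, 0, 0, 0.08, 0.45], [0, 0, -0.003, 0, 0, 0.12, 0.45], [0, 0, -0.003, 0, 0, 0.15, 0.45], [0, 0, -0.003, 0, 0, 0.15, 0.45]]]}}

```text
time_s: 7.58
tool_pos: [0.6171, -0.2583, 0.0758]
tool_rot: [180.0, 0.0, 45.1]
force: [-2.3, 0.4, 7.3]
grip_width: 0.0396
grasp_force: 3.9
```

```bash
python3 ridge.py
```

```text
{'time_s': np.float64(7.5833), 'tool_pos': array([ 0.6171, -0.2583,  0.0758]), 'tool_rot': array([1.799521e+02, 3.470000e-02, 4.506170e+01]), 'force': array([-2.2544,  0.4081,  7.3453]), 'wrist_torque': array([0.059 , 0.8672, 0.0553]), 'grip_width': np.float64(0.0396), 'grasp_force': np.float64(3.9423)}
wrist 226 137.6167 [ 0.6108295  -0.25052077]
```

The bezel followed: the ridge went from 160.3° to 137.6°. It needs about 20.5° more to reach 117°.

Request:
{"method": "servo_tool", "body": {"series": [[[0, 0, 0, 0, 0, 0.03, 0.45], [0, 0, 0, 0, 0, 0.06, 0.45], [0, 0, 0, 0, 0, 0.09, 0.45], [0, 0, 0, 0, 0, 0.107, 0.45], [0, 0, 0, 0, 0, 0.107, 0.45]]]}}

```text
time_s: 8.15
tool_pos: [0.6172, -0.258, 0.0758]
tool_rot: [180.0, -0.0, 25.9]
force: [-2.1, 1.0, 7.9]
grip_width: 0.0394
grasp_force: 3.9
```

```bash
python3 ridge.py
```

```text
{'time_s': np.float64(8.15), 'tool_pos': array([ 0.6172, -0.258 ,  0.0758]), 'tool_rot': array([ 1.799593e+02, -1.500000e-03,  2.591740e+01]), 'force': array([-2.0974,  1.0017,  7.9346]), 'wrist_torque': array([0.1341, 0.7238, 0.091 ]), 'grip_width': np.float64(0.0394), 'grasp_force': np.float64(3.8772)}
wrist 217 116.26132 [ 0.6134394  -0.24842516]
```

Request:
{"method": "servo_tool", "body": {"series": [[[0, 0, -0.05, 0, 0, 0, 0.45], [0, 0, -0.15, 0, 0, 0, 0.45], [0, 0, -0.28, 0, 0, 0, 0.45], [0, 0, -0.42, 0, 0, 0, 0.75], [0, 0, -0.42, 0, 0, 0, 0.75], [0, 0, -0.42, 0, 0, 0, 0.75]]]}}

```text
time_s: 8.8
tool_pos: [0.6189, -0.2585, 0.2042]
tool_rot: [179.8, -0.3, 26.1]
force: [-0.5, -0.0, -0.9]
grip_width: 0.0519
grasp_force: 0.0
```

```bash
python3 ridge.py; python3 - <<'E'
from h import *
import pickle
c=pickle.load(open('wl.pkl','rb'));u,v=map(int,proj(c,[.6173,-.257,.1]))
print(u,v,proj(c,[.507,-.31,.092]))
v0,u0=max(v-40,0),max(u-45,0);print(u0,v0)
save('k2.png',cv2.resize(c['frame'][v0:v0+90,u0:u0+90],(600,600),interpolation=cv2.INTER_CUBIC))
E
```

```text
{'time_s': np.float64(8.8), 'tool_pos': array([ 0.6189, -0.2585,  0.2042]), 'tool_rot': array([179.7525,  -0.2588,  26.0523]), 'force': array([-0.514 , -0.0385, -0.9448]), 'wrist_torque': array([-0.0344,  0.1635,  0.0138]), 'grip_width': np.float64(0.0519), 'grasp_force': np.float64(0.0)}
wrist 96 96.81194 [ 0.6126092 -0.2494872]
scene 8 118.47484 [ 0.6122565 -0.2473697]
246 182 (np.float64(245.40258901496995), np.float64(294.74136693498815))
201 142
```

View pics/k2.png

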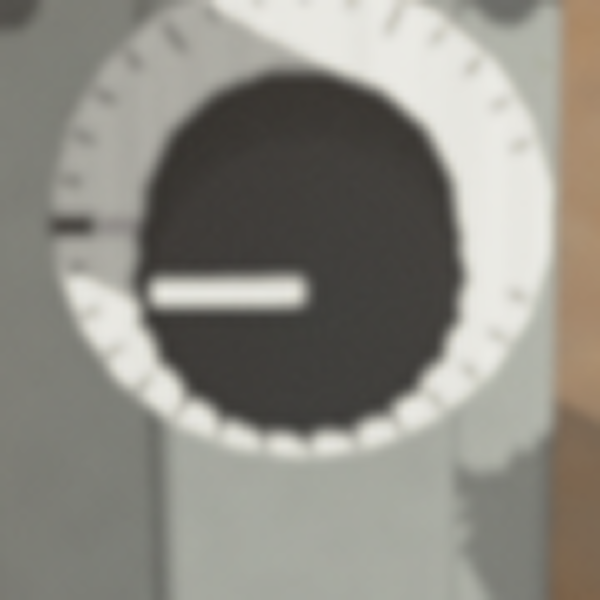

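The crop shows the ridge level at row 292 with the nose at (118,225), in line with the zero mark at (72,226). The bezel is at zero within about 1°. Next I go over the head.

Request:
{"method": "servo_tool", "body": {"series": [[[-0.413, -0.01, 0, 0, 0, 0, 0.75], [-0.413, -0.01, 0, 0, 0, 0, 0.75], [-0.413, -0.01, 0, 0, 0, 0, 0.75], [-0.413, -0.01, 0, 0, 0, 0, 0.75], [-0.413, -0.01, 0, 0, 0, 0, 0.75], [-0.413, -0.01, 0, 0, 0, 0, 0.75]]]}}

```text
time_s: 9.45
tool_pos: [0.5049, -0.3076, 0.1995]
tool_rot: [-179.9, -0.0, 26.1]
force: [0.5, 1.0, -0.4]
grip_width: 0.0655
grasp_force: 0.0
```

```bash
python3 - <<'E'
from d import *
o=get_obs();print({k:np.round(o[k],4) for k in('time_s','qpos','tool_pos','tool_rot','grip_width')})
c=cam('wrist');pickle.dump(c,open('w5.pkl','wb'))
P,ok=cloud(c);x,y,z=P[...,0],P[...,1],P[...,2]
p=C(P[ok&(np.hypot(x-.506,y+.31)<.035)&(z>.087)&(z<.098)].astype(np.float32))
print(len(p),cv2.minAreaRect(C(p[:,:2])),np.median(p[:,2]))
u,v=map(int,proj(c,[.505,-.31,.092])); print(u,v,proj(c,[.425,-.303,.025]))
v0=60;u0=110
save('g5.png',cv2.resize(c['frame'][v0:v0+195,u0:u0+260],(800,600),interpolation=cv2.INTER_CUBIC))
E
```

```text
{'time_s': np.float64(9.45), 'qpos': array([-24.3419,  19.4812,  66.2424,  92.7058, -18.1363,  79.7951,
       -19.9609]), 'tool_pos': array([ 0.5049, -0.3076,  0.1995]), 'tool_rot': array([-1.798944e+02, -2.780000e-02,  2.605980e+01]), 'grip_width': np.float64(0.0655)}
998 ((0.5058064460754395, -0.3124338388442993), (0.033296894282102585, 0.025882026180624962), 27.1615047454834) 0.09152751
251 181 (np.float64(215.1039899276828), np.float64(223.12810929168387))
```

View pics/g5.png

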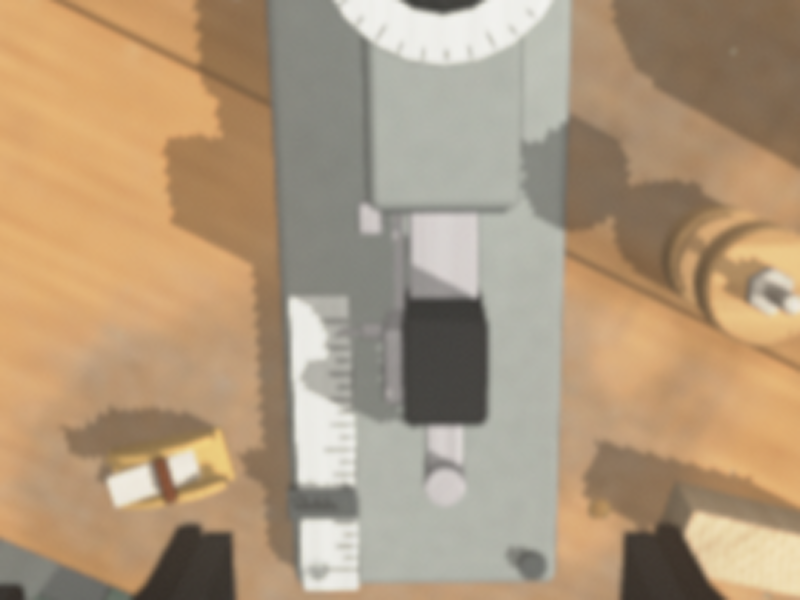

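The crop shows the head top from (405,300) to (487,424), the button on its left at (392,365), the pointer as a thin edge near (370,330), and the clip at (325,500) spanning rows 485–517. I'll convert these to the gauge frame.

```bash
python3 - <<'E'
from d import *
c=pickle.load(open('w5.pkl','rb'));s=195/600
a=np.radians(-153.8);X=np.array([np.cos(a),np.sin(a)]);Y=np.array([-X[1],X[0]])
O=np.array([.5055,-.3122])-.075*X
print('O',O, 'knob pred',O-.05*X)
def g(u,v,z): p=ray(c,110+u*s-.35,60+v*s-.35,z)[:2]-O; return (p@X*1000).round(1),(p@Y*1000).round(1)
for n,q in dict(ptr_tip=(368,330,.032),ptr2=(380,330,.032),clip_mid=(325,500,.025),clip_r=(355,487,.02),clip_rb=(355,517,.02),end=(555,580,.012),scaletop=(320,297,.013),barrel=(440,208,.066)).items(): print(n,g(*q))
P,ok=cloud(c);d=P[...,:2]-O;gx=d@X;gy=d@Y;z=P[...,2]
m=ok&(gy>-.056)&(gy<-.034)
for x0 in np.arange(.125,.165,.002):
    k=m&(gx>x0)&(gx<x0+.002); print(round(x0+.001,3),k.sum(),np.percentile(z[k],[10,50,90]).round(4),c['frame'][k].mean().round())
m=ok&(gy>-.042)&(gy<-.02)&(z>.024)&(z<.045)&(gx>.05)&(gx<.12)
print(np.c_[gx[m],gy[m],z[m]].round(3)[::3])
E
```

```text
O [ 0.57279438 -0.27908706] knob pred [ 0.6176573  -0.25701177]
ptr_tip (np.float64(74.8), np.float64(-25.7))
ptr2 (np.float64(74.8), np.float64(-21.5))
clip_mid (np.float64(141.9), np.float64(-43.6))
clip_r (np.float64(138.7), np.float64(-32.5))
clip_rb (np.float64(151.0), np.float64(-32.8))
end (np.float64(181.7), np.float64(46.0))
scaletop (np.float64(66.7), np.float64(-44.2))
barrel (np.float64(28.5), np.float64(-0.8))
0.126 33 [0.015  0.0157 0.0165] 222.0
0.128 29 [0.0145 0.0159 0.0167] 227.0
0.13 28 [0.0148 0.0153 0.016 ] 224.0
0.132 31 [0.0148 0.0159 0.0164] 228.0
0.134 22 [0.0145 0.0159 0.0171] 224.0
0.136 34 [0.0149 0.0157 0.0166] 221.0
0.138 23 [0.0146 0.0158 0.0169] 207.0
0.14 32 [0.0145 0.0157 0.0161] 164.0
0.142 53 [0.0154 0.019  0.0203] 114.0
0.144 26 [0.0188 0.0201 0.0209] 104.0
0.146 55 [0.0187 0.0207 0.0253] 103.0
0.148 10 [0.0193 0.0203 0.0236] 111.0
0.15 24 [0.0189 0.0196 0.0209] 125.0
0.152 23 [0.0188 0.0197 0.0205] 168.0
0.154 12 [0.0151 0.016  0.0189] 188.0
0.156 23 [0.0144 0.016  0.0169] 216.0
0.158 31 [0.0148 0.0155 0.0164] 228.0
0.16 24 [0.0145 0.0162 0.0167] 225.0
0.162 30 [0.0147 0.0157 0.0165] 225.0
0.164 22 [0.0142 0.0157 0.0166] 219.0
0.166 32 [0.0145 0.0153 0.0166] 222.0
[[ 0.073 -0.027  0.035]
 [ 0.073 -0.024  0.034]
 [ 0.075 -0.036  0.032]
 [ 0.075 -0.032  0.033]
 [ 0.075 -0.029  0.033]
 [ 0.074 -0.026  0.034]
 [ 0.074 -0.023  0.035]
 [ 0.076 -0.035  0.033]
 [ 0.075 -0.031  0.034]
 [ 0.075 -0.028  0.034]
 [ 0.075 -0.025  0.035]
 [ 0.075 -0.022  0.035]
 [ 0.077 -0.025  0.033]
 [ 0.077 -0.022  0.034]
 [ 0.078 -0.025  0.034]
 [ 0.078 -0.022  0.034]]
```

Request:
{"method": "servo_tool", "body": {"series": [[[-0.005, 0.008, 0.1, 0, 0, 0, 0.75], [-0.005, 0.008, 0.22, 0, 0, 0, 0.75], [-0.005, 0.008, 0.34, 0, 0, 0, 0.75], [-0.005, 0.008, 0.43, 0, 0, 0, 0.75], [-0.005, 0.008, 0.48, 0, 0, 0, 0.75], [-0.005, 0.008, 0.5, 0, 0, 0, 0.75], [-0.005, 0.008, 0.5, 0, 0, 0, 0.75]]]}}

```text
time_s: 10.08
tool_pos: [0.5045, -0.3109, 0.0492]
tool_rot: [-179.9, 0.1, 26.1]
force: [1.1, -0.7, 1.1]
grip_width: 0.0656
grasp_force: 0.0
```

Request:
{"method": "servo_tool", "body": {"series": [[[0, 0, 0, 0, 0, 0, 0.5], [0, 0, 0, 0, 0, 0, 0.4], [0, 0, 0, 0, 0, 0, 0.3], [0, 0, 0, 0, 0, 0, 0.2], [0, 0, 0, 0, 0, 0, 0.2], [0, 0, 0, 0, 0, 0, 0.2], [0, 0, 0, 0, 0, 0, 0.2], [0, 0, 0, 0, 0, 0, 0.2], [0, 0, 0, 0, 0, 0, 0.2]]], "grip_force": 25}}

```text
time_s: 10.83
tool_pos: [0.5055, -0.313, 0.0508]
tool_rot: [179.8, -0.1, 26.0]
force: [2.7, -4.8, -1.6]
grip_width: 0.0257
grasp_force: 25.0
```

```bash
python3 -c "
from h import *
o=get_obs();print({k:np.round(o[k],4) for k in('time_s','qpos','tool_pos','tool_rot','force','grip_width','grasp_force')})"
```

```text
{'time_s': np.float64(10.8333), 'qpos': array([-18.3306,  27.7911,  59.9052, 102.3451, -26.3569,  65.1072,
       -13.8481]), 'tool_pos': array([ 0.5055, -0.313 ,  0.0508]), 'tool_rot': array([ 1.797921e+02, -5.230000e-02,  2.602460e+01]), 'force': array([ 2.6927, -4.7935, -1.5764]), 'grip_width': np.float64(0.0257), 'grasp_force': np.float64(25.0224)}
```

Request:
{"method": "servo_tool", "body": {"series": [[[0, 0.008, 0, 0, 0, 0, 0.2], [-0.02, 0.008, 0, 0, 0, 0, 0.2], [-0.05, 0.008, 0, 0, 0, 0, 0.2], [-0.08, 0.008, 0, 0, 0, 0, 0.2], [-0.11, 0.008, 0, 0, 0, 0, 0.2], [-0.14, 0.008, 0, 0, 0, 0, 0.2], [-0.17, 0.008, 0, 0, 0, 0, 0.2], [-0.19, 0.008, 0, 0, 0, 0, 0.2], [-0.2, 0.008, 0, 0, 0, 0, 0.2], [-0.2, 0.008, 0, 0, 0, 0, 0.2]]]}}

```text
time_s: 11.67
tool_pos: [0.4512, -0.3401, 0.0507]
tool_rot: [-180.0, -0.1, 26.0]
force: [2.9, 3.4, 5.6]
grip_width: 0.0258
grasp_force: 25.0
```

```bash
cat > m.py <<'E'
from d import *
o=get_obs();print({k:np.round(o[k],4) for k in('time_s','qpos','tool_pos','tool_rot','force','grip_width','grasp_force')})
a=np.radians(-153.8);X=np.array([np.cos(a),np.sin(a)]);Y=np.array([-X[1],X[0]])
O=np.array([.5055,-.3122])-.075*X
print('tcp gauge',(o['tool_pos'][:2]-O)@X,(o['tool_pos'][:2]-O)@Y)
for n in('wrist','scene','side'):
    c=cam(n);pickle.dump(c,open('m_'+n+'.pkl','wb'));P,ok=cloud(c);d=P[...,:2]-O;gx=d@X;gy=d@Y;z=P[...,2]
    w=lambda m:(m.sum(),np.median(gx[m]).round(4),gx[m].min().round(4),gx[m].max().round(4)) if m.sum() else 0
    print(n,'ptr',w(ok&(gy>-.037)&(gy<-.027)&(z>.029)&(z<.037)&(gx>.05)&(gx<.18)),'edge',w(ok&(gy>-.058)&(gy<-.04)&(z>.0225)&(z<.028)&(gx>.13)&(gx<.165)),
     'head',w(ok&(abs(gy)<.012)&(z>.087)&(z<.097)&(gx>.05)&(gx<.2)),proj(c,[*(O+.145*X-.035*Y),.03]))
E
python3 m.py
```

```text
{'time_s': np.float64(11.6667), 'qpos': array([-16.7983,  24.3409,  62.233 , 106.3706, -24.0468,  63.854 ,
        -9.7074]), 'tool_pos': array([ 0.4512, -0.3401,  0.0507]), 'tool_rot': array([-1.799662e+02, -5.840000e-02,  2.598510e+01]), 'force': array([2.8879, 3.3626, 5.5502]), 'grip_width': np.float64(0.0258), 'grasp_force': np.float64(25.0188)}
tcp gauge 0.13604923438033817 0.0010307618436609333
wrist ptr (np.int64(56), np.float64(0.1356), np.float64(0.1338), np.float64(0.1378)) edge (np.int64(82), np.float64(0.1468), np.float64(0.1456), np.float64(0.148)) head (np.int64(2724), np.float64(0.1323), np.float64(0.1182), np.float64(0.1496)) (np.float64(195.95933403833914), np.float64(226.35502304942645))
scene ptr (np.int64(8), np.float64(0.1356), np.float64(0.1337), np.float64(0.1377)) edge (np.int64(10), np.float64(0.146), np.float64(0.1452), np.float64(0.1473)) head (np.int64(43), np.float64(0.149), np.float64(0.1438), np.float64(0.152)) (np.float64(291.068115913958), np.float64(259.81477227900007))
side ptr (np.int64(8), np.float64(0.1365), np.float64(0.1347), np.float64(0.1395)) edge (np.int64(10), np.float64(0.1486), np.float64(0.1467), np.float64(0.1526)) head (np.int64(128), np.float64(0.1415), np.float64(0.1202), np.float64(0.1548)) (np.float64(245.9326338274813), np.float64(256.71909383926))
```

The arm is drawing out. The wrist depth gives the pointer at 135.6 mm and the clip edge at 146.8 mm, so 11.2 mm remain.

Request:
{"method": "servo_tool", "body": {"series": [[[-0.01, 0, 0, 0, 0, 0, 0.2], [-0.02, 0, 0, 0, 0, 0, 0.2], [-0.03, 0, 0, 0, 0, 0, 0.2], [-0.037, 0, 0, 0, 0, 0, 0.2], [-0.037, 0, 0, 0, 0, 0, 0.2], [-0.037, 0, 0, 0, 0, 0, 0.2]]]}}

```text
time_s: 12.32
tool_pos: [0.4422, -0.3446, 0.0507]
tool_rot: [-180.0, -0.1, 26.1]
force: [3.9, 3.0, 6.5]
grip_width: 0.0258
grasp_force: 25.0
```

```bash
python3 m.py; python3 -c "
from d import *
c=pickle.load(open('m_wrist.pkl','rb'));u,v=196,226
save('f.png',cv2.resize(c['frame'][v-45:v+45,u-60:u+60],(800,600),interpolation=cv2.INTER_CUBIC))"
```

```text
{'time_s': np.float64(12.3167), 'qpos': array([-16.5433,  23.751 ,  62.6454, 107.0064, -23.6052,  63.595 ,
        -8.9704]), 'tool_pos': array([ 0.4422, -0.3446,  0.0507]), 'tool_rot': array([-1.799928e+02, -5.820000e-02,  2.605620e+01]), 'force': array([3.8837, 3.0209, 6.5081]), 'grip_width': np.float64(0.0258), 'grasp_force': np.float64(25.0086)}
tcp gauge 0.14611521026194324 0.0011328668130229501
wrist ptr (np.int64(56), np.float64(0.1458), np.float64(0.1438), np.float64(0.1483)) edge (np.int64(79), np.float64(0.1466), np.float64(0.1455), np.float64(0.1479)) head (np.int64(2733), np.float64(0.1424), np.float64(0.1285), np.float64(0.1596)) (np.float64(195.06934697203843), np.float64(212.41810743844545))
scene ptr (np.int64(7), np.float64(0.1462), np.float64(0.1437), np.float64(0.1478)) edge 0 head (np.int64(37), np.float64(0.1604), np.float64(0.1556), np.float64(0.1629)) (np.float64(291.068115913958), np.float64(259.81477227900007))
side ptr (np.int64(9), np.float64(0.1474), np.float64(0.1459), np.float64(0.1494)) edge (np.int64(10), np.float64(0.1489), np.float64(0.1465), np.float64(0.1548)) head (np.int64(139), np.float64(0.1529), np.float64(0.1311), np.float64(0.1661)) (np.float64(245.9326338274813), np.float64(256.71909383926))
```

View pics/f.png

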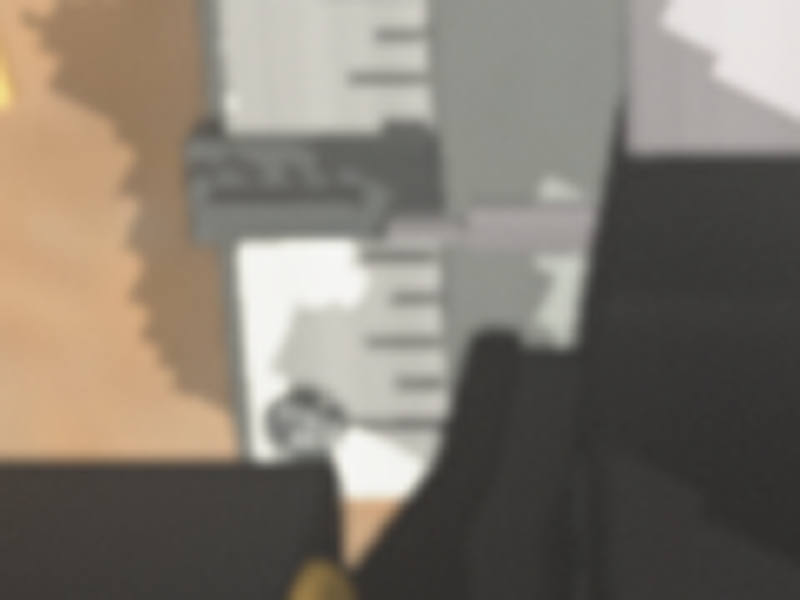

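The pointer tip is at (400,230) and the clip's raised edge is at (290,197), so I'll compute the gap from those pixels too.

```bash
python3 - <<'E'
from d import *
c=pickle.load(open('m_wrist.pkl','rb'))
a=np.radians(-153.8);X=np.array([np.cos(a),np.sin(a)]);O=np.array([.5055,-.3122])-.075*X
g=lambda u,v,z:(ray(c,136+u/6.667-.42,181+v/6.667-.42,z)[:2]-O)@X
print(g(410,230,.032),g(290,197,.025),g(290,188,.025),g(290,205,.025),g(210,240,.02),g(210,130,.02))
E
```

```text
0.14614787845605978 0.14517058048449416 0.1441870450683012 0.14604686577625567 0.15182110813096253 0.13955378850753467
```

The pointer and edge agree within about 1 mm by both methods. I'll let it settle briefly and hand in.

Request:
{"method": "servo_tool", "body": {"series": [[[0, 0, 0, 0, 0, 0, 0.2], [0, 0, 0, 0, 0, 0, 0.2], [0, 0, 0, 0, 0, 0, 0.2]]]}}

```text
time_s: 12.72
tool_pos: [0.4423, -0.3445, 0.0507]
tool_rot: [-180.0, -0.1, 26.1]
force: [3.3, 2.9, 6.4]
grip_width: 0.0256
grasp_force: 25.0
```

```bash
python3 -c "
from h import *
print(env.sign_off())"
```

```text
the job is handed in; nothing more can be done
None
```

The job is handed in (no verdict came back): the bezel is within about 1° of zero and the arm is held with its button squeezed and its pointer about 1 mm from the clip edge, but the fingers passed through the knob without contact, so I turned the bezel by sweeping a fingertip just above the dial, apparently against its nose, instead of gripping it.

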